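# Sweep the crucible lids into the collecting bay

### The job

Three porcelain crucible lids are lying about on the bench. Sweep them with the fingertips across the bench top into the open-fronted steel collecting bay at the right, so that every lid lies flat and wholly inside its walls. Slide them: do not pick a lid up or tip it over, and leave the small crucible and the vial that stand among them where they are.

Things in the scene. Friction and masses are not known exactly. Their poses are not given: they have to be found in the camera images.
- bay: Open-fronted collecting bay of thin steel sheet, fixed to the bench: a U of three upright walls without a floor, 28 mm high with a rolled rim to 31 mm, 3 mm thick; inside it is 200 mm wide and 150 mm deep. Origin on the bench top at the middle of the open mouth. Its own y axis points out of the mouth, so the inside is y from 0 to -150 mm and x from -100 to +100 mm in its frame. It stands with the mouth roughly to the robot's left, turned by up to 14 degrees.
- lid_1: Loose white porcelain crucible lid lying flat on the bench, knob up: disc 46 mm in diameter and 5 mm thick, with a knob 12 mm in diameter up to 12 mm above the bench, 12 g. Origin at the centre of its underside, z up. Things on the bench that are not listed here stand at least 50 mm from every lid's rim at the start, and none stands between the lids and the bay.
- lid_2: Second lid, same as lid_1.
- lid_3: Third lid, same as lid_1.
- crucible: Bystander: loose white porcelain crucible standing upright, open at the top, 44 mm in diameter at the rim, 26 mm at the foot, 36 mm high. Origin at the centre of its foot. To be left alone.
- vial: Bystander: loose vial with a dark cap standing upright, 24 mm in diameter, 48 mm high. Origin at the centre of its foot. To be left alone.
- retort_stand: Bystander: heavy retort stand, always in the same place and never to be used; keep the fingers off its flat base plate, 200 mm (x) by 125 mm (y) and 16 mm high, whose middle lies 69 mm to the right (-y) of this origin. A thin upright rod rises from the far part of the plate. Origin on the bench, axes along the robot's.
Not all that is in view belongs to the job. What is shaped like the lid_2 but blue or turquoise is not meant.

How it is judged:
By the outcome, as a careful person would: the job done as asked, in the order asked, and still so for the second after the job is handed in, with the robot touching nothing.
It also fails if it takes over 72 s, if anything falls off the work surface, if the arm or the gripper's body presses on something with over 40 N, if the wrist force passes 120 N, or if a joint passes its speed limit or range.

### The arm

A 6-joint arm with a two-finger parallel gripper is mounted at the origin on a cart in front of the work surface, level with it; the furniture and walls round the work are solid. World frame = base frame: x ahead of the robot, y to its left, z up, the work surface at z = 0. Lengths are in mm, angles in rad, forces in N, time in s.
With the tool pointing down it reaches from about 350 to 775 mm from the base axis. Payload 7.3 kg.
Tool frame: the origin (TCP) lies at the very end of the fingers, on their centre line; the grasp point (between the pads) lies bot.grip_point_offset behind it (bot.grip_point_offset is the distance from the TCP to the grasp point, in mm); z points along the fingers, y is the line along which they close (so a half turn about z gives the same grasp; the last joint's range is limited). The gripper opens to 92 mm and grips with 3 to 60 N. Pads are 19 mm wide; open, the fingers measure 130 mm over their backs; the gripper's body (75 mm by 190 mm) begins 47 mm behind the grasp point.
Start: joints at [1.058, 0.342, 1.524, -0, 1.275, -0.146], TCP at [188.268, 490.102, 226.741] pointing down, gripper open.
Joint ranges: [-2.53, 2.53], [-0.77, 2.02], [0.04, 2.7], [-1, 4.14], [0.28, 2.66], [-3.11, 3.11]. Speed limits (rad/s): [2.57, 2.57, 3.14, 3.14, 3.14, 3.14].

### API

Orientations are given as [roll, pitch, yaw] about the fixed x, y, z axes, in that order (R = Rz(yaw) Ry(pitch) Rx(roll)).
In Python, from plant import bot gives the robot as it stands. The module is installed in compiled form; this text tells all that it offers.
- The arm moves only by the tool carry_out, never from a script. Its argument "plan" is a list of rows, each an object of numbers: "tx", "ty", "tz": the shift along the world's x, y, z in mm; "rx", "ry", "rz": the turn, a rotation vector about the world's x, y, z in rad. A call has 1 to 12 rows; each row shifts and turns the commanded pose from where the row before left it; what a row does not reach is not made up. A row lasts 1/10 s, in which the tool goes at most 50 mm and 8.59 degrees, less where a joint would pass 70% of its speed; a pose out of reach is approached as far as the arm can. A call with a gripper value outside its range is refused whole. "gripper" is the closure, from 0 (fully open) to 1 (shut), set as the call begins (left out, the last holds). The fingers move at their own pace and stop on an object; the grip force is fixed at half the most. Time passes only in rows, so rows that do not move let the fingers close. It gives the time, the measured TCP pose, the force, the opening and the grip force at its end, in the units of the state.
- bot.get_obs(): the state, without advancing time (a new reading comes with each control period).
- bot.capture(name): name is "side" or "top" or "wrist"; returns the picture (384x512x3 uint8, red, green, blue); there is no depth.
- bot.camera_model(name): a dict with "camera_matrix" (3x3 intrinsics, pixels), "R" (3x3) and "t" (3): a world point X has camera coordinates R X + t. Camera axes: x right, y down, z forward; pixel columns grow to the right and rows downward; lengths in mm; the calibration is good to about 2 mm. A picture is of the moment at which its call begins: read the wrist's pose just before it. camera_model takes no time and is no camera call; for the wrist camera it gives the pose at the moment of the call.
- bot.close_job(): hands the job in; it is judged then, once.
The state is a dict: "time": time; "joint_positions": joint angles; "dq": joint speeds; "tau": joint torques, N m; "tool_pos": TCP position; "tcp_rot": TCP orientation; "contact_force": force on the tool from outside, world axes, zero at the start; "moment": the same for the moment, N m; "grip_width": finger opening in mm; "finger_force": force on a finger pad.
Only numpy, scipy, OpenCV 4.12 (cv2) and the standard library are available. Lean on these libraries where they do the work, as an engineer would, in place of code of your own. Each camera call takes 0.05 s, during which the arm holds its last target. There are 200 camera calls.

## Working session

There is one attempt and no reset: what is moved stays moved. The work goes in short steps, Python scripts to look and compute and a tool call to move; the robot and the scene stay as the last step left them, time stands still between calls to the robot, and variables do not carry over. Pictures are saved under pics/ and viewed, at most 10 in all, crops included, and the job is handed in when it is done.

Besides the shell and the picture viewer there is one more tool, called after "Request:" as name(argument=value, ...) on one line, values as JSON. carry_out: Moves the arm, as the interface text tells. Its arguments: {"type":"object","properties":{"plan":{"type":"array"},"gripper":{"type":"number"}},"required":["plan"]}

```bash
mkdir -p pics
python3 - <<'E'
from plant import bot
import cv2
for n in("top","side"):
    im=bot.capture(n); cv2.imwrite(f"pics/{n}0.png",im[:,:,::-1])
    c=bot.camera_model(n); print(n,c["camera_matrix"],c["R"],c["t"])
o=bot.get_obs();print(o,bot.grip_point_offset)
E
```

```text
top [[422.7690801    0.         259.52039163]
 [  0.         422.7690801  193.84396536]
 [  0.           0.           1.        ]] [[ 0.0162523  -0.9998138   0.01040338]
 [-0.99049841 -0.01752019 -0.1364036 ]
 [ 0.13656047 -0.00808766 -0.99059872]] [ 218.07807055  520.32615211 1002.58307978]
side [[379.27561695   0.         259.58584417]
 [  0.         379.27561695 191.86030026]
 [  0.           0.           1.        ]] [[ 0.93012507 -0.36694514  0.01478584]
 [-0.16417288 -0.45148216 -0.87704682]
 [ 0.32850361  0.8133358  -0.48017732]] [-389.54401086  222.19006944  572.26523601]
{'time': 0.1, 'joint_positions': array([ 1.05802678e+00,  3.42665175e-01,  1.52488921e+00,  2.83472763e-05,
        1.27538446e+00, -1.45963255e-01]), 'dq': array([ 0.00124384, -0.00350366, -0.0015944 ,  0.00048989,  0.00053219,
        0.00054237]), 'tau': array([ 2.41531525e-03, -4.32003021e+01, -2.44695032e+01,  7.19073555e-02,
        5.25813724e-02, -6.04296270e-05]), 'tool_pos': array([188.06732162, 489.79235846, 226.11942536]), 'tcp_rot': array([-3.14026472e+00, -2.22617817e-04,  2.77477794e+00]), 'contact_force': array([ 0.50934292,  0.75050998, -0.6089303 ]), 'moment': array([0.01086081, 0.02537938, 0.00950134]), 'finger_force': 0.0, 'grip_width': 91.76778398695758} 18.8
```

View pics/top0.png

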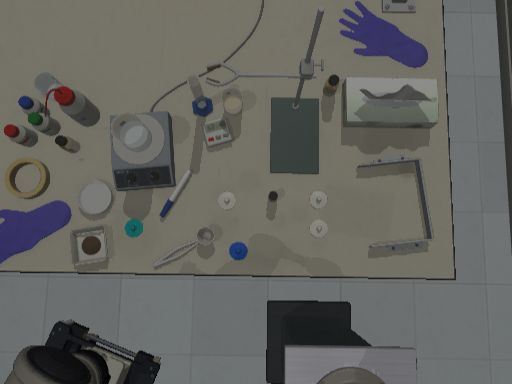

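View pics/side0.png

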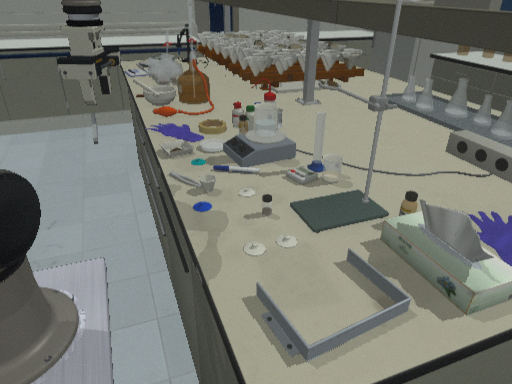

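The top view shows three white knobbed discs at (227,201), (318,200) and (319,229), which are the lids. The blue disc at (238,251) and the turquoise one at (134,228) are decoys. The crucible is at (205,236), the vial at (273,197), the plate at (295,135), and the bay mouth faces left around (363,205).

```bash
cat > h.py <<'E'
import numpy as np,cv2
from plant import bot
def world(n,u,v,z):
    c=bot.camera_model(n);R=np.array(c["R"]);t=np.array(c["t"])
    d=R.T@np.linalg.inv(c["camera_matrix"])@[u,v,1];C=-R.T@t
    return (C+d*(z-C[2])/d[2]).round(1)
def lids(im):
    h=cv2.cvtColor(im,cv2.COLOR_RGB2HSV)
    m=((h[...,1]<30)&(h[...,2]>170)).astype(np.uint8)
    out=[]
    n,_,s,c=cv2.connectedComponentsWithStats(m)
    for i in range(1,n):
        if 120<s[i,4]<450: out.append((c[i].round(1),s[i,4],world("top",*c[i],5)[:2]))
    return out
E
python3 - <<'E'
from h import *
im=bot.capture("top")
for r in lids(im): print(r)
for n,p,z in [("crucible",(205,235),30),("vialcap",(273,195),48),("blue",(238,251),5),("pl NL",(271,172),16),("pl NR",(319,172),16),
 ("mouthFar",(358,163),31),("cornerFar",(420,157),31),("cornerNear",(431,239),31),("mouthNear",(370,245),31)]: print(n,world("top",*p,z))
c=im[130:270,180:450,::-1]
cv2.imwrite("pics/crop.png",cv2.resize(c,None,fx=2.9,fy=2.9,interpolation=cv2.INTER_CUBIC))
E
```

```text
crucible [414.  357.6  30. ]
vialcap [512.4 194.3  48. ]
blue [376.8 277.6   5. ]
pl NL [575.1 198.7  16. ]
pl NR [577.3  77.8  16. ]
mouthFar [599.  -17.3  31. ]
cornerFar [ 617.2 -173.    31. ]
cornerNear [ 413.4 -192.6   31. ]
mouthNear [396.4 -43.4  31. ]
```

View pics/crop.png

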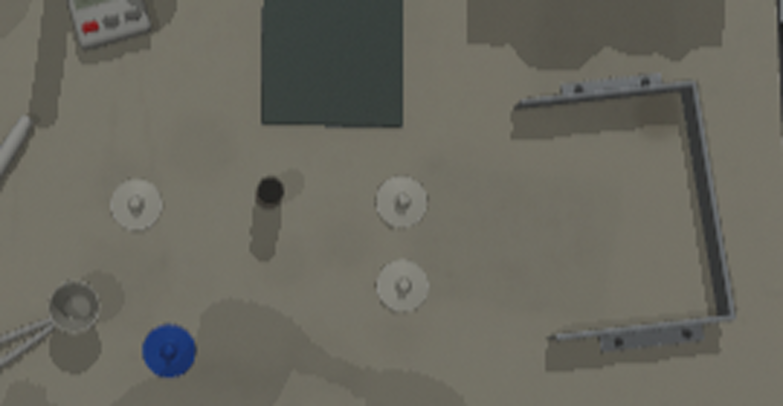

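The crop confirms three white knobbed lids at full-image pixels (226.9,200.3), (318.6,199.7) and (319,228.6). The blue one doesn't match the description. The vial stands between the left lid and the bay.

Run:
```python
from h import *
for n,p,z in [("A",(226.9,200.3),5),("B",(318.6,199.7),5),("C",(319,228.6),5),
 ("mouthFar",(357.6,165.9),31),("cornerFar",(419.7,159),31),("cornerNear",(432.8,239.3),31),("mouthNear",(369.7,246.6),31)]: print(n,world("top",*p,z))
im=bot.capture("top")
for p in [(227,201),(221,200),(318,196),(250,215)]: print(im[p[1],p[0]])
```

```text
A [502.8 308.4   5. ]
B [508.3  77.4   5. ]
C [435.6  76.6   5. ]
mouthFar [591.6 -16.2  31. ]
cornerFar [ 612.  -172.1   31. ]
cornerNear [ 412.7 -197.    31. ]
mouthNear [392.6 -42.6  31. ]
[101 100  94]
[129 128 120]
[126 125 118]
[116 114 101]
```

Request:
carry_out(plan=[{"tx": 20,"ty": -31,"rz": -0.09},{"tx": 20,"ty": -31,"rz": -0.09},{"tx": 20,"ty": -31,"rz": -0.09},{"tx": 20,"ty": -31,"rz": -0.09},{"tx": 21,"ty": -31,"rz": -0.09},{"tx": 21,"ty": -31,"rz": -0.09},{"tx": 21,"ty": -31,"rz": -0.09},{"tx": 21,"ty": -31,"rz": -0.09},{"tx": 21,"ty": -31,"rz": -0.09},{"tx": 21,"ty": -31,"rz": -0.09},{"tx": 21,"ty": -31,"rz": -0.09},{"tx": 21,"ty": -31,"rz": -0.084}], gripper=0.72)

```text
invalid input at $.plan[0]: expected keys tx, ty, tz, rx, ry, rz
```

Request:
carry_out(plan=[{"tz": -40},{"tz": -40},{"tz": -40},{"tz": -40},{"tz": -20},{}])

```text
invalid input at $.plan[0]: expected keys tx, ty, tz, rx, ry, rz
```

Run:
```python
from h import *
im=bot.capture("wrist"); cv2.imwrite("pics/w1.png",im[:,:,::-1]); o=bot.get_obs(); print(o["tool_pos"],o["tcp_rot"],o["grip_width"],o["time"])
im=bot.capture("top"); cv2.imwrite("pics/t1.png",im[:,:,::-1])
```

```text
[188.19468762 489.96640759 226.45386113] [-3.14101042e+00 -3.48044705e-05  2.77483865e+00] 92.00542899912439 0.25
```

View pics/w1.png

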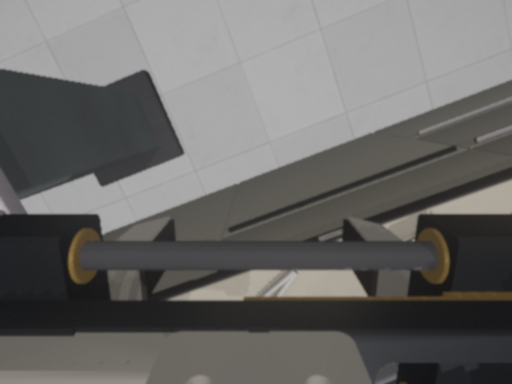

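The arm has not moved, because each row needs all six keys. The wrist view shows the floor and bench edge past the fingers at rows 220-300.

Request:
carry_out(plan=[{"tx": 20,"ty": -31,"tz": 0,"rx": 0,"ry": 0,"rz": -0.09},{"tx": 20,"ty": -31,"tz": 0,"rx": 0,"ry": 0,"rz": -0.09},{"tx": 20,"ty": -31,"tz": 0,"rx": 0,"ry": 0,"rz": -0.09},{"tx": 20,"ty": -31,"tz": 0,"rx": 0,"ry": 0,"rz": -0.09},{"tx": 21,"ty": -31,"tz": 0,"rx": 0,"ry": 0,"rz": -0.09},{"tx": 21,"ty": -31,"tz": 0,"rx": 0,"ry": 0,"rz": -0.09},{"tx": 21,"ty": -31,"tz": 0,"rx": 0,"ry": 0,"rz": -0.09},{"tx": 21,"ty": -31,"tz": 0,"rx": 0,"ry": 0,"rz": -0.09},{"tx": 21,"ty": -31,"tz": 0,"rx": 0,"ry": 0,"rz": -0.09},{"tx": 21,"ty": -31,"tz": 0,"rx": 0,"ry": 0,"rz": -0.09},{"tx": 21,"ty": -31,"tz": 0,"rx": 0,"ry": 0,"rz": -0.09},{"tx": 20,"ty": -31,"tz": 0,"rx": 0,"ry": 0,"rz": -0.084}], gripper=0.72)

```text
time: 1.5
tool_pos: [436.0, 116.7, 226.9]
tcp_rot: [3.141, -0.0, 1.697]
contact_force: [0.4, -0.5, 0.4]
grip_width: 25.5
finger_force: 0.0
```

Request:
carry_out(plan=[{"tx": 0,"ty": 0,"tz": -40,"rx": 0,"ry": 0,"rz": 0},{"tx": 0,"ty": 0,"tz": -40,"rx": 0,"ry": 0,"rz": 0},{"tx": 0,"ty": 0,"tz": -40,"rx": 0,"ry": 0,"rz": 0},{"tx": 0,"ty": 0,"tz": -30,"rx": 0,"ry": 0,"rz": 0},{"tx": 0,"ty": 0,"tz": 0,"rx": 0,"ry": 0,"rz": 0},{"tx": 0,"ty": 0,"tz": 0,"rx": 0,"ry": 0,"rz": 0}])

```text
time: 2.1
tool_pos: [435.5, 118.1, 77.2]
tcp_rot: [-3.141, -0.0, 1.701]
contact_force: [-0.6, -0.1, -0.1]
grip_width: 25.6
finger_force: 0.0
```

Run:
```python
from h import *
o=bot.get_obs();im=bot.capture("wrist"); cv2.imwrite("pics/w2.png",im[:,:,::-1]);  print(o["tool_pos"],o["tcp_rot"],o["grip_width"],o["time"])
for p in [(435.6,76.6,5),(508.3,77.4,5),(433,118,0)]:
    c=bot.camera_model("wrist");q=c["camera_matrix"]@(c["R"]@np.array(p)+c["t"]);print(q[:2]/q[2])
```

```text
[435.50723238 118.13280257  77.18564345] [-3.14123908e+00 -2.51757276e-05  1.70078232e+00] 25.566757051307494 2.1
[250.7435703  247.79869339]
[338.90033364 257.52904664]
[254.13416095 197.00339055]
```

View pics/w2.png

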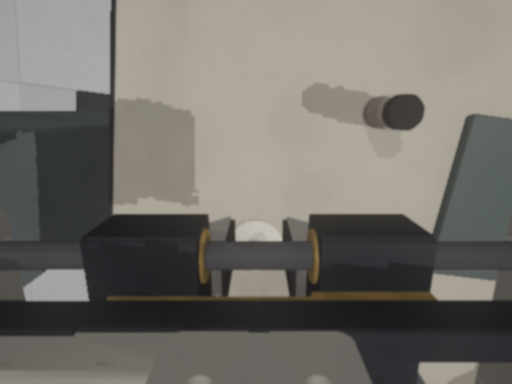

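The wrist view shows lid C as a white arc at about (257,228) between the fingers, with the vial far off at (400,112). The alignment is good, so I'll descend and sweep lid C.

Request:
carry_out(plan=[{"tx": 0,"ty": 0,"tz": -35,"rx": 0,"ry": 0,"rz": 0},{"tx": 0,"ty": 0,"tz": -25,"rx": 0,"ry": 0,"rz": 0},{"tx": 0,"ty": 0,"tz": -10,"rx": 0,"ry": 0,"rz": 0},{"tx": 0,"ty": 0,"tz": -4,"rx": 0,"ry": 0,"rz": 0},{"tx": 0,"ty": 0,"tz": 0,"rx": 0,"ry": 0,"rz": 0},{"tx": 0,"ty": -6,"tz": 0,"rx": 0,"ry": 0,"rz": 0},{"tx": 0,"ty": -6,"tz": 0,"rx": 0,"ry": 0,"rz": 0},{"tx": 0,"ty": -10,"tz": 0,"rx": 0,"ry": 0,"rz": 0},{"tx": 0,"ty": -12,"tz": 0,"rx": 0,"ry": 0,"rz": 0},{"tx": 0,"ty": -12,"tz": 0,"rx": 0,"ry": 0,"rz": 0},{"tx": 0,"ty": -12,"tz": 0,"rx": 0,"ry": 0,"rz": 0},{"tx": 0,"ty": -12,"tz": 0,"rx": 0,"ry": 0,"rz": 0}])

```text
time: 3.35
tool_pos: [435.6, 47.0, 3.0]
tcp_rot: [3.141, -0.0, 1.7]
contact_force: [0.8, 2.6, 5.4]
grip_width: 25.7
finger_force: 3.0
```

Run:
```python
from h import *
a=bot.capture("side")
cv2.imwrite("pics/s2.png",cv2.resize(a[150:384,160:440,::-1],None,fx=2.5,fy=2.5))
```

```text
(no output)
```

View pics/s2.png

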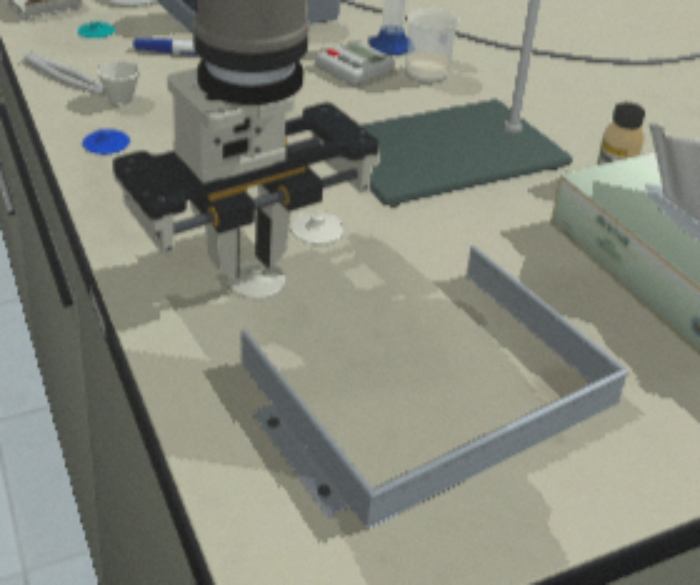

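The lid lies flat, nested ahead of the fingers at crop (258,284), and lid B is clear at (317,228). A vertical force of about 5 N suggests the tips are dragging, so I'll raise 1 mm.

Request:
carry_out(plan=[{"tx": 0,"ty": 0,"tz": 1,"rx": 0,"ry": 0,"rz": 0},{"tx": 0,"ty": -3,"tz": 0,"rx": 0,"ry": 0,"rz": 0},{"tx": 1,"ty": -7,"tz": 0,"rx": 0,"ry": 0,"rz": 0}])

```text
time: 3.7
tool_pos: [435.9, 38.0, 3.6]
tcp_rot: [-3.141, -0.0, 1.702]
contact_force: [-0.8, 0.9, 0.7]
grip_width: 25.6
finger_force: 0.6
```

Request:
carry_out(plan=[{"tx": 1.7,"ty": -12,"tz": 0,"rx": 0,"ry": 0,"rz": 0},{"tx": 1.7,"ty": -13,"tz": 0,"rx": 0,"ry": 0,"rz": 0},{"tx": 1.7,"ty": -13,"tz": 0,"rx": 0,"ry": 0,"rz": 0},{"tx": 1.7,"ty": -13,"tz": 0,"rx": 0,"ry": 0,"rz": 0},{"tx": 1.7,"ty": -13,"tz": 0,"rx": 0,"ry": 0,"rz": 0},{"tx": 1.7,"ty": -13,"tz": 0,"rx": 0,"ry": 0,"rz": 0},{"tx": 1.7,"ty": -13,"tz": 0,"rx": 0,"ry": 0,"rz": 0},{"tx": 1.7,"ty": -13,"tz": 0,"rx": 0,"ry": 0,"rz": 0},{"tx": 1.7,"ty": -13,"tz": 0,"rx": 0,"ry": 0,"rz": 0},{"tx": 1.7,"ty": -13,"tz": 0,"rx": 0,"ry": 0,"rz": 0},{"tx": 1.7,"ty": -11,"tz": 0,"rx": 0,"ry": 0,"rz": 0},{"tx": 1.3,"ty": -8,"tz": 0,"rx": 0,"ry": 0,"rz": 0}])

```text
time: 4.9
tool_pos: [456.5, -111.0, 3.7]
tcp_rot: [3.141, 0.0, 1.7]
contact_force: [-0.5, -0.1, 0.4]
grip_width: 25.4
finger_force: 0.2
```

Request:
carry_out(plan=[{"tx": -2,"ty": 12,"tz": 0,"rx": 0,"ry": 0,"rz": 0},{"tx": 0,"ty": 8,"tz": 35,"rx": 0,"ry": 0,"rz": 0},{"tx": 0,"ty": 0,"tz": 40,"rx": 0,"ry": 0,"rz": 0},{"tx": 10,"ty": 40,"tz": 0,"rx": 0,"ry": 0,"rz": 0},{"tx": 10,"ty": 40,"tz": 0,"rx": 0,"ry": 0,"rz": 0},{"tx": 10,"ty": 40,"tz": 0,"rx": 0,"ry": 0,"rz": 0},{"tx": 10,"ty": 40,"tz": 0,"rx": 0,"ry": 0,"rz": 0},{"tx": 10,"ty": 40,"tz": 0,"rx": 0,"ry": 0,"rz": 0},{"tx": 3,"ty": 13,"tz": 0,"rx": 0,"ry": 0,"rz": 0},{"tx": 0,"ty": 0,"tz": 0,"rx": 0,"ry": 0,"rz": 0}])

```text
time: 5.9
tool_pos: [506.6, 125.2, 78.4]
tcp_rot: [-3.141, -0.0, 1.705]
contact_force: [-0.1, -0.8, 0.2]
grip_width: 26.1
finger_force: 0.0
```

Run:
```python
from h import *
a=bot.capture("side")[150:384,160:440,::-1];b=bot.capture("top")[130:270,180:450,::-1]
A=cv2.resize(a,(420,351));B=cv2.resize(b,(378,196)); o=np.zeros((351,798,3),np.uint8);o[:,:420]=A;o[:196,420:]=B
cv2.imwrite("pics/m3.png",o)
```

```text
(no output)
```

View pics/m3.png

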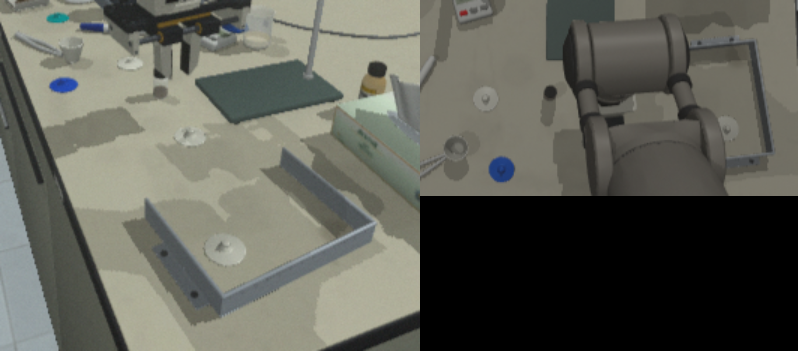

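Lid C is in the bay, at left-panel pixel (225,249). Lid B is at (190,135), ahead of the fingers, so I'll sweep it next.

Request:
carry_out(plan=[{"tx": 0,"ty": 0,"tz": -35,"rx": 0,"ry": 0,"rz": 0},{"tx": 0,"ty": 0,"tz": -25,"rx": 0,"ry": 0,"rz": 0},{"tx": 0,"ty": 0,"tz": -10,"rx": 0,"ry": 0,"rz": 0},{"tx": 0,"ty": 0,"tz": -5,"rx": 0,"ry": 0,"rz": 0},{"tx": 0,"ty": 0,"tz": 0,"rx": 0,"ry": 0,"rz": 0},{"tx": 0,"ty": -8,"tz": 0,"rx": 0,"ry": 0,"rz": 0},{"tx": 0,"ty": -8,"tz": 0,"rx": 0,"ry": 0,"rz": 0},{"tx": 0,"ty": -10,"tz": 0,"rx": 0,"ry": 0,"rz": 0},{"tx": 1,"ty": -12,"tz": 0,"rx": 0,"ry": 0,"rz": 0},{"tx": 2,"ty": -13,"tz": 0,"rx": 0,"ry": 0,"rz": 0},{"tx": 2,"ty": -13,"tz": 0,"rx": 0,"ry": 0,"rz": 0},{"tx": 2,"ty": -13,"tz": 0,"rx": 0,"ry": 0,"rz": 0}])

```text
time: 7.2
tool_pos: [514.5, 44.7, 3.8]
tcp_rot: [3.141, 0.0, 1.7]
contact_force: [0.0, 0.1, 0.5]
grip_width: 25.7
finger_force: 0.0
```

Request:
carry_out(plan=[{"tx": 2.5,"ty": -13,"tz": 0,"rx": 0,"ry": 0,"rz": 0},{"tx": 2.5,"ty": -13,"tz": 0,"rx": 0,"ry": 0,"rz": 0},{"tx": 2.5,"ty": -13,"tz": 0,"rx": 0,"ry": 0,"rz": 0},{"tx": 2.5,"ty": -13,"tz": 0,"rx": 0,"ry": 0,"rz": 0},{"tx": 2.5,"ty": -13,"tz": 0,"rx": 0,"ry": 0,"rz": 0},{"tx": 2.5,"ty": -13,"tz": 0,"rx": 0,"ry": 0,"rz": 0},{"tx": 2.5,"ty": -13,"tz": 0,"rx": 0,"ry": 0,"rz": 0},{"tx": 2.5,"ty": -13,"tz": 0,"rx": 0,"ry": 0,"rz": 0},{"tx": 2.5,"ty": -13,"tz": 0,"rx": 0,"ry": 0,"rz": 0},{"tx": 2.5,"ty": -12,"tz": 0,"rx": 0,"ry": 0,"rz": 0},{"tx": 2,"ty": -10,"tz": 0,"rx": 0,"ry": 0,"rz": 0},{"tx": 2,"ty": -8,"tz": 0,"rx": 0,"ry": 0,"rz": 0}])

```text
time: 8.4
tool_pos: [543.4, -101.8, 3.7]
tcp_rot: [3.142, -0.0, 1.7]
contact_force: [0.0, 0.1, 0.1]
grip_width: 25.9
finger_force: 0.0
```

Request:
carry_out(plan=[{"tx": -2,"ty": 12,"tz": 0,"rx": 0,"ry": 0,"rz": 0},{"tx": 0,"ty": 8,"tz": 40,"rx": 0,"ry": 0,"rz": 0},{"tx": 0,"ty": 0,"tz": 46,"rx": 0,"ry": 0,"rz": 0},{"tx": -3,"ty": 47,"tz": 0,"rx": 0,"ry": 0,"rz": -0.08},{"tx": -3,"ty": 47,"tz": 0,"rx": 0,"ry": 0,"rz": -0.08},{"tx": -3,"ty": 47,"tz": 0,"rx": 0,"ry": 0,"rz": -0.08},{"tx": -3,"ty": 47,"tz": 0,"rx": 0,"ry": 0,"rz": -0.08},{"tx": -3,"ty": 47,"tz": 0,"rx": 0,"ry": 0,"rz": -0.08},{"tx": 0,"ty": 47,"tz": 0,"rx": 0,"ry": 0,"rz": -0.08},{"tx": 0,"ty": 47,"tz": 0,"rx": 0,"ry": 0,"rz": -0.08},{"tx": 0,"ty": 47,"tz": 0,"rx": 0,"ry": 0,"rz": -0.08},{"tx": 0,"ty": 48,"tz": 0,"rx": 0,"ry": 0,"rz": -0.08}])

```text
time: 9.6
tool_pos: [524.8, 345.8, 89.6]
tcp_rot: [-3.141, 0.001, 0.978]
contact_force: [1.6, 0.2, -0.2]
grip_width: 26.2
finger_force: 0.0
```

Request:
carry_out(plan=[{"tx": 0,"ty": 0,"tz": -5,"rx": 0,"ry": 0,"rz": 0},{"tx": 0,"ty": 0,"tz": 0,"rx": 0,"ry": 0,"rz": 0}])

```text
time: 9.8
tool_pos: [524.3, 344.4, 83.5]
tcp_rot: [-3.14, 0.002, 0.985]
contact_force: [-1.1, 1.0, 0.5]
grip_width: 25.5
finger_force: 0.0
```

Run:
```python
from h import *
a=bot.capture("side")[110:384,140:440,::-1];b=bot.capture("top")[130:270,180:450,::-1];w=bot.capture("wrist")[:,:,::-1]
A=cv2.resize(a,(384,351));B=cv2.resize(b,(378,196)); W=cv2.resize(w,(378,284));o=np.zeros((490,798,3),np.uint8);o[:351,:384]=A;o[:196,420:]=B;o[200:484,420:]=W
cv2.imwrite("pics/m4.png",o)
```

```text
(no output)
```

View pics/m4.png

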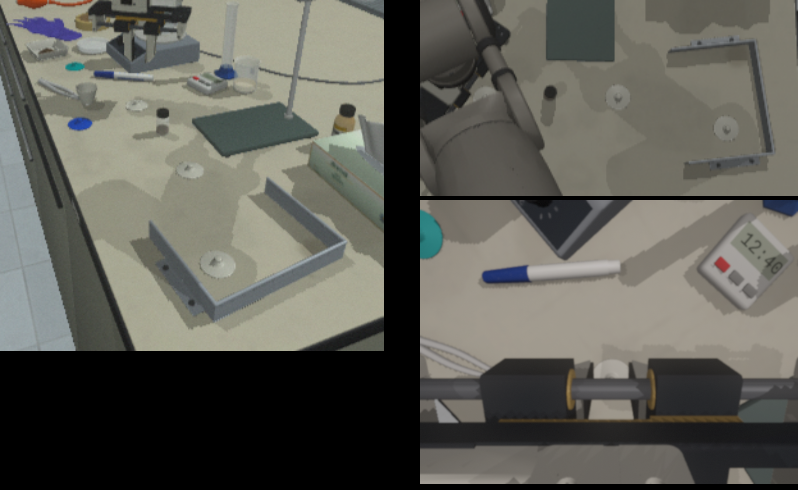

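Lid B slid only about 7 mm, and sits at top-panel (618,97). At z≈3.8 the tips passed over its rim, so I need to run lower. Lid C is fine. Lid A is centred ahead of the fingers at wrist-panel (612,370). I'll descend lower and check the contact.

Request:
carry_out(plan=[{"tx": 0,"ty": 0,"tz": -40,"rx": 0,"ry": 0,"rz": 0},{"tx": 0,"ty": 0,"tz": -30,"rx": 0,"ry": 0,"rz": 0},{"tx": 0,"ty": 0,"tz": -10,"rx": 0,"ry": 0,"rz": 0},{"tx": 0,"ty": 0,"tz": -3,"rx": 0,"ry": 0,"rz": 0},{"tx": 0,"ty": 0,"tz": 0,"rx": 0,"ry": 0,"rz": 0},{"tx": 0,"ty": 0,"tz": 0,"rx": 0,"ry": 0,"rz": 0}])

```text
time: 10.55
tool_pos: [527.4, 343.4, 3.5]
tcp_rot: [3.14, -0.002, 0.98]
contact_force: [-0.8, 0.6, 0.4]
grip_width: 25.8
finger_force: 0.0
```

Request:
carry_out(plan=[{"tx": 0,"ty": 0,"tz": -0.7,"rx": 0,"ry": 0,"rz": 0},{"tx": 0,"ty": 0,"tz": 0,"rx": 0,"ry": 0,"rz": 0}])

```text
time: 10.75
tool_pos: [526.7, 343.4, 2.0]
tcp_rot: [3.141, -0.001, 0.981]
contact_force: [0.3, -0.2, -0.2]
grip_width: 26.0
finger_force: 0.0
```

Request:
carry_out(plan=[{"tx": 0,"ty": 0,"tz": -0.8,"rx": 0,"ry": 0,"rz": 0},{"tx": -3,"ty": -5,"tz": 0,"rx": 0,"ry": 0,"rz": 0},{"tx": -3,"ty": -5,"tz": 0,"rx": 0,"ry": 0,"rz": 0},{"tx": -3,"ty": -5,"tz": 0,"rx": 0,"ry": 0,"rz": 0},{"tx": -5,"ty": -8,"tz": 0,"rx": 0,"ry": 0,"rz": 0},{"tx": -5,"ty": -8,"tz": 0,"rx": 0,"ry": 0,"rz": 0},{"tx": -5,"ty": -8,"tz": 0,"rx": 0,"ry": 0,"rz": 0},{"tx": -5,"ty": -8,"tz": 0,"rx": 0,"ry": 0,"rz": 0}])

```text
time: 11.55
tool_pos: [496.8, 295.3, 0.4]
tcp_rot: [3.141, -0.0, 0.981]
contact_force: [0.2, 0.7, 0.9]
grip_width: 26.0
finger_force: 0.4
```

Run:
```python
from h import *
a=bot.capture("side")[110:310,140:400,::-1];w=bot.capture("wrist")[:,:,::-1]
A=cv2.resize(a,(468,360));W=cv2.resize(w,(330,248));o=np.zeros((360,798,3),np.uint8);o[:,:468]=A;o[:248,468:]=W
cv2.imwrite("pics/m5.png",o)
```

```text
(no output)
```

View pics/m5.png

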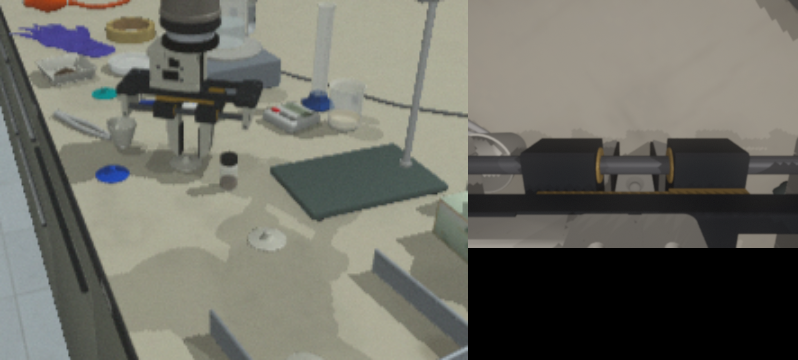

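The side panel shows lid A at (185,160), flat and nested ahead of the fingers and clear of the vial at (229,165), so the lower height works. I'll continue past the vial.

Request:
carry_out(plan=[{"tx": -5,"ty": -8,"tz": 0.3,"rx": 0,"ry": 0,"rz": 0},{"tx": -7,"ty": -11,"tz": 0,"rx": 0,"ry": 0,"rz": 0},{"tx": -7,"ty": -11,"tz": 0,"rx": 0,"ry": 0,"rz": 0},{"tx": -7,"ty": -11,"tz": 0,"rx": 0,"ry": 0,"rz": 0},{"tx": -7,"ty": -11,"tz": 0,"rx": 0,"ry": 0,"rz": 0},{"tx": -7,"ty": -11,"tz": 0,"rx": 0,"ry": 0,"rz": 0},{"tx": -7,"ty": -10,"tz": 0,"rx": 0,"ry": 0,"rz": 0},{"tx": -6,"ty": -8,"tz": 0,"rx": 0,"ry": 0,"rz": 0},{"tx": -3,"ty": -5,"tz": 0,"rx": 0,"ry": 0,"rz": 0},{"tx": 6,"ty": 10,"tz": 0,"rx": 0,"ry": 0,"rz": 0},{"tx": 6,"ty": 9,"tz": 45,"rx": 0,"ry": 0,"rz": 0},{"tx": 0,"ty": 0,"tz": 45,"rx": 0,"ry": 0,"rz": 0}])

```text
time: 12.85
tool_pos: [453.4, 229.9, 90.7]
tcp_rot: [-3.14, 0.001, 0.981]
contact_force: [0.7, 0.3, -0.0]
grip_width: 25.7
finger_force: 0.0
```

```bash
cat >> h.py <<'E'
def find(cam):
    im=bot.capture(cam); h=cv2.cvtColor(cv2.GaussianBlur(im,(3,3),0),cv2.COLOR_RGB2HSV)
    m=((h[...,1]<26)&(h[...,2]>75)).astype(np.uint8)
    n,_,s,c=cv2.connectedComponentsWithStats(m)
    for i in range(1,n):
        p=world(cam,*c[i],5)
        if s[i,4]>60 and 350<p[0]<640 and -210<p[1]<420: print(cam,c[i].round(1),s[i,2:],p[:2])
E
python3 - <<'E'
from h import *
find("top");find("side")
o=bot.get_obs();print(o["tool_pos"],o["time"])
E
```

```text
top [403.8 204.9] [ 76  97 966] [ 498.9 -137.9]
top [290.8 181.1] [ 18  39 251] [554.7 147.9]
top [259.2 193.9] [  58   39 1175] [520.4 227.5]
top [225.1 203.8] [ 14  29 176] [493.9 312.7]
top [320.9 199.1] [ 18  19 264] [510.1  71.6]
top [398.4 221.5] [ 18  18 266] [ 456.8 -122.9]
top [268.8 233.9] [ 38  19 399] [420.3 201.9]
top [187.  246.3] [ 63  42 664] [386.3 404.2]
top [237.1 243.1] [10 19 80] [396.2 280.3]
top [325.1 259. ] [ 19  35 277] [360.7  61.7]
top [303.8 253.4] [ 17  19 118] [373.7 114.4]
side [196.  180.3] [ 47  23 472] [394.  408.5]
side [266.8 204.2] [11  7 66] [526.3 224.5]
side [231.9 222.2] [ 21  12 189] [421.8 177.8]
side [288.2 242.6] [ 22  14 235] [507.9  64. ]
side [334.7 314.4] [ 156  114 4108] [ 495.2 -140.1]
side [309.8 316.1] [ 28  22 479] [ 455.3 -129. ]
[457.10863201 230.92502803  95.81829916] 12.95
```

Lid A is now at about (422,182), clear of the vial. Lid B is at (510,70) and lid C at (456,-126), inside the bay. I'll redo B at the lower height.

Request:
carry_out(plan=[{"tx": 6,"ty": -13,"tz": 0,"rx": 0,"ry": 0,"rz": 0.08},{"tx": 6,"ty": -13,"tz": 0,"rx": 0,"ry": 0,"rz": 0.08},{"tx": 6,"ty": -13,"tz": 0,"rx": 0,"ry": 0,"rz": 0.08},{"tx": 6,"ty": -13,"tz": 0,"rx": 0,"ry": 0,"rz": 0.08},{"tx": 6,"ty": -13,"tz": 0,"rx": 0,"ry": 0,"rz": 0.08},{"tx": 6,"ty": -13,"tz": 0,"rx": 0,"ry": 0,"rz": 0.08},{"tx": 6,"ty": -13,"tz": 0,"rx": 0,"ry": 0,"rz": 0.08},{"tx": 6,"ty": -13,"tz": 0,"rx": 0,"ry": 0,"rz": 0.08},{"tx": 6,"ty": -13,"tz": 0,"rx": 0,"ry": 0,"rz": 0.08},{"tx": 0,"ty": 0,"tz": -30,"rx": 0,"ry": 0,"rz": 0},{"tx": 0,"ty": 0,"tz": -30,"rx": 0,"ry": 0,"rz": 0},{"tx": 0,"ty": 0,"tz": 0,"rx": 0,"ry": 0,"rz": 0}])

```text
time: 14.15
tool_pos: [504.6, 111.9, 27.0]
tcp_rot: [-3.134, -0.0, 1.701]
contact_force: [-0.6, 1.2, 0.9]
grip_width: 25.7
finger_force: 0.0
```

Request:
carry_out(plan=[{"tx": 0,"ty": 0,"tz": -20,"rx": 0,"ry": 0,"rz": 0},{"tx": 0,"ty": 0,"tz": -7,"rx": 0,"ry": 0,"rz": 0},{"tx": 0,"ty": 0,"tz": -2.5,"rx": 0,"ry": 0,"rz": 0},{"tx": 0,"ty": 0,"tz": 0,"rx": 0,"ry": 0,"rz": 0},{"tx": 0,"ty": 0,"tz": 0,"rx": 0,"ry": 0,"rz": 0}])

```text
time: 14.65
tool_pos: [507.8, 112.3, 1.9]
tcp_rot: [3.14, 0.0, 1.701]
contact_force: [-0.2, -0.1, -0.3]
grip_width: 25.6
finger_force: 0.0
```

Request:
carry_out(plan=[{"tx": 0,"ty": 0,"tz": -0.8,"rx": 0,"ry": 0,"rz": 0},{"tx": 0,"ty": -5,"tz": 0,"rx": 0,"ry": 0,"rz": 0},{"tx": 0,"ty": -5,"tz": 0,"rx": 0,"ry": 0,"rz": 0},{"tx": 0,"ty": -5,"tz": 0,"rx": 0,"ry": 0,"rz": 0},{"tx": 1,"ty": -8,"tz": 0,"rx": 0,"ry": 0,"rz": 0},{"tx": 2,"ty": -11,"tz": 0,"rx": 0,"ry": 0,"rz": 0},{"tx": 2,"ty": -11,"tz": 0,"rx": 0,"ry": 0,"rz": 0},{"tx": 2,"ty": -11,"tz": 0,"rx": 0,"ry": 0,"rz": 0},{"tx": 2,"ty": -11,"tz": 0,"rx": 0,"ry": 0,"rz": 0},{"tx": 2,"ty": -11,"tz": 0,"rx": 0,"ry": 0,"rz": 0}])

```text
time: 15.65
tool_pos: [518.5, 33.0, 0.3]
tcp_rot: [3.141, -0.0, 1.7]
contact_force: [-1.1, 1.6, 1.3]
grip_width: 25.7
finger_force: 0.9
```

Run:
```python
from h import *
find("side")
```

```text
side [185.6 185.8] [  512   384 75567] [360.8 386.6]
side [196.  180.2] [ 49  23 493] [394.2 409.1]
side [293.1 199. ] [  65   45 1423] [597.9 225.3]
side [232.1 222.1] [ 21  13 201] [422.6 178. ]
side [293.1 243.9] [ 78  52 997] [515.6  56.3]
side [334.5 314.4] [ 156  115 4159] [ 494.8 -140.1]
side [309.6 316. ] [ 29  23 492] [ 455.2 -128.7]
```

Request:
carry_out(plan=[{"tx": 2.2,"ty": -12,"tz": 0.3,"rx": 0,"ry": 0,"rz": 0},{"tx": 2.2,"ty": -12,"tz": 0,"rx": 0,"ry": 0,"rz": 0},{"tx": 2.2,"ty": -12,"tz": 0,"rx": 0,"ry": 0,"rz": 0},{"tx": 2.2,"ty": -12,"tz": 0,"rx": 0,"ry": 0,"rz": 0},{"tx": 2.2,"ty": -12,"tz": 0,"rx": 0,"ry": 0,"rz": 0},{"tx": 2.2,"ty": -12,"tz": 0,"rx": 0,"ry": 0,"rz": 0},{"tx": 2.2,"ty": -12,"tz": 0,"rx": 0,"ry": 0,"rz": 0},{"tx": 2.2,"ty": -12,"tz": 0,"rx": 0,"ry": 0,"rz": 0},{"tx": 2.2,"ty": -12,"tz": 0,"rx": 0,"ry": 0,"rz": 0},{"tx": 2,"ty": -11,"tz": 0,"rx": 0,"ry": 0,"rz": 0},{"tx": 2,"ty": -8,"tz": 0,"rx": 0,"ry": 0,"rz": 0},{"tx": 0,"ty": -4,"tz": 0,"rx": 0,"ry": 0,"rz": 0}])

```text
time: 16.9
tool_pos: [542.4, -97.8, 0.6]
tcp_rot: [3.141, 0.0, 1.7]
contact_force: [0.3, 0.1, 0.4]
grip_width: 25.8
finger_force: 0.0
```

Request:
carry_out(plan=[{"tx": -2,"ty": 12,"tz": 0,"rx": 0,"ry": 0,"rz": 0},{"tx": 0,"ty": 8,"tz": 40,"rx": 0,"ry": 0,"rz": 0},{"tx": 0,"ty": 0,"tz": 50,"rx": 0,"ry": 0,"rz": 0},{"tx": -17,"ty": 45,"tz": 0,"rx": 0,"ry": 0,"rz": 0.03},{"tx": -17,"ty": 45,"tz": 0,"rx": 0,"ry": 0,"rz": 0.03},{"tx": -17,"ty": 45,"tz": 0,"rx": 0,"ry": 0,"rz": 0.03},{"tx": -17,"ty": 45,"tz": 0,"rx": 0,"ry": 0,"rz": 0.03},{"tx": -17,"ty": 45,"tz": 0,"rx": 0,"ry": 0,"rz": 0.03},{"tx": -17,"ty": 45,"tz": 0,"rx": 0,"ry": 0,"rz": 0},{"tx": -17,"ty": 35,"tz": 0,"rx": 0,"ry": 0,"rz": 0},{"tx": 0,"ty": 0,"tz": 0,"rx": 0,"ry": 0,"rz": 0},{"tx": 0,"ty": 0,"tz": 0,"rx": 0,"ry": 0,"rz": 0}])

```text
time: 18.1
tool_pos: [419.8, 229.4, 90.5]
tcp_rot: [-3.141, 0.0, 1.854]
contact_force: [0.1, 0.4, -1.0]
grip_width: 25.5
finger_force: 0.0
```

Run:
```python
from h import *
find("side");find("top");print(bot.get_obs()["tool_pos"])
```

```text
side [266.6 204.2] [10  9 65] [525.7 224.4]
side [231.9 222.2] [ 21  12 193] [422.  177.6]
side [335.  314.4] [ 156  114 4110] [ 495.6 -140.4]
side [355.2 302.3] [ 28  20 436] [ 542.  -129.3]
side [309.8 316. ] [ 29  23 480] [ 455.5 -128.8]
top [403.6 205.2] [ 78  98 982] [ 498.2 -137.2]
top [397.5 187.1] [ 18  19 261] [ 544.1 -123.2]
top [291.4 203.7] [ 18  27 178] [497.  146.1]
top [258.6 217. ] [  58   48 1285] [462.  227.9]
top [225.3 227.8] [ 16  37 202] [433.6 310.6]
top [398.3 221.4] [ 18  18 267] [ 456.9 -122.8]
top [187.1 246.2] [ 63  42 665] [386.5 403.9]
top [268.  251.3] [ 36  15 156] [377.3 203.2]
[420.91356536 227.91320827  90.53016962]
```

Lids B (543,-126) and C (456,-126) are both inside the bay, and lid A is at (422,182). I'll sweep A in at the low height.

Request:
carry_out(plan=[{"tx": -10,"ty": -3,"tz": -30,"rx": 0,"ry": 0,"rz": 0},{"tx": 0,"ty": 0,"tz": -35,"rx": 0,"ry": 0,"rz": 0},{"tx": 0,"ty": 0,"tz": -15,"rx": 0,"ry": 0,"rz": 0},{"tx": 0,"ty": 0,"tz": -7,"rx": 0,"ry": 0,"rz": 0},{"tx": 0,"ty": 0,"tz": -2,"rx": 0,"ry": 0,"rz": 0},{"tx": 0,"ty": 0,"tz": 0,"rx": 0,"ry": 0,"rz": 0},{"tx": 0,"ty": 0,"tz": 0,"rx": 0,"ry": 0,"rz": 0}])

```text
time: 18.9
tool_pos: [411.8, 225.1, 2.4]
tcp_rot: [3.14, -0.0, 1.85]
contact_force: [-0.3, -0.3, 0.7]
grip_width: 25.3
finger_force: 0.0
```

Request:
carry_out(plan=[{"tx": 0,"ty": 0,"tz": -1.2,"rx": 0,"ry": 0,"rz": 0},{"tx": 1.5,"ty": -5,"tz": 0,"rx": 0,"ry": 0,"rz": 0},{"tx": 1.5,"ty": -5,"tz": 0,"rx": 0,"ry": 0,"rz": 0},{"tx": 1.5,"ty": -5,"tz": 0,"rx": 0,"ry": 0,"rz": 0},{"tx": 2,"ty": -7,"tz": 0,"rx": 0,"ry": 0,"rz": 0},{"tx": 3.5,"ty": -12,"tz": 0,"rx": 0,"ry": 0,"rz": 0},{"tx": 3.5,"ty": -12,"tz": 0,"rx": 0,"ry": 0,"rz": 0},{"tx": 3.5,"ty": -12,"tz": 0,"rx": 0,"ry": 0,"rz": 0},{"tx": 3.5,"ty": -12,"tz": 0,"rx": 0,"ry": 0,"rz": 0},{"tx": 3.5,"ty": -12,"tz": 0,"rx": 0,"ry": 0,"rz": 0},{"tx": 3.5,"ty": -12,"tz": 0,"rx": 0,"ry": 0,"rz": 0},{"tx": 3.5,"ty": -12,"tz": 0,"rx": 0,"ry": 0,"rz": 0}])

```text
time: 20.1
tool_pos: [442.4, 118.0, 0.4]
tcp_rot: [3.141, 0.0, 1.851]
contact_force: [0.1, -0.3, 0.4]
grip_width: 26.1
finger_force: 0.1
```

Request:
carry_out(plan=[{"tx": 3.7,"ty": -12,"tz": 0.2,"rx": 0,"ry": 0,"rz": 0},{"tx": 3.7,"ty": -12,"tz": 0,"rx": 0,"ry": 0,"rz": 0},{"tx": 3.7,"ty": -12,"tz": 0,"rx": 0,"ry": 0,"rz": 0},{"tx": 3.7,"ty": -12,"tz": 0,"rx": 0,"ry": 0,"rz": 0},{"tx": 3.7,"ty": -12,"tz": 0,"rx": 0,"ry": 0,"rz": 0},{"tx": 3.7,"ty": -12,"tz": 0,"rx": 0,"ry": 0,"rz": 0},{"tx": 3.7,"ty": -12,"tz": 0,"rx": 0,"ry": 0,"rz": 0},{"tx": 3.7,"ty": -12,"tz": 0,"rx": 0,"ry": 0,"rz": 0},{"tx": 3.7,"ty": -12,"tz": 0,"rx": 0,"ry": 0,"rz": 0},{"tx": 3.7,"ty": -12,"tz": 0,"rx": 0,"ry": 0,"rz": 0},{"tx": 3.7,"ty": -12,"tz": 0,"rx": 0,"ry": 0,"rz": 0},{"tx": 3.7,"ty": -12,"tz": 0,"rx": 0,"ry": 0,"rz": 0}])

```text
time: 21.3
tool_pos: [486.8, -25.9, 0.5]
tcp_rot: [3.141, 0.0, 1.851]
contact_force: [0.1, -0.8, 0.0]
grip_width: 26.1
finger_force: 0.0
```

Request:
carry_out(plan=[{"tx": 3,"ty": -10,"tz": 0,"rx": 0,"ry": 0,"rz": 0},{"tx": 2,"ty": -7,"tz": 0,"rx": 0,"ry": 0,"rz": 0},{"tx": 1,"ty": -4,"tz": 0,"rx": 0,"ry": 0,"rz": 0},{"tx": -3,"ty": 11,"tz": 0,"rx": 0,"ry": 0,"rz": 0},{"tx": -2,"ty": 8,"tz": 40,"rx": 0,"ry": 0,"rz": 0},{"tx": 0,"ty": 0,"tz": 48,"rx": 0,"ry": 0,"rz": 0},{"tx": -10,"ty": 45,"tz": 15,"rx": 0,"ry": 0,"rz": 0},{"tx": -10,"ty": 45,"tz": 15,"rx": 0,"ry": 0,"rz": 0},{"tx": -10,"ty": 45,"tz": 15,"rx": 0,"ry": 0,"rz": 0},{"tx": -10,"ty": 45,"tz": 15,"rx": 0,"ry": 0,"rz": 0},{"tx": -10,"ty": 45,"tz": 15,"rx": 0,"ry": 0,"rz": 0},{"tx": -10,"ty": 45,"tz": 15,"rx": 0,"ry": 0,"rz": 0}])

```text
time: 22.5
tool_pos: [425.4, 245.6, 179.1]
tcp_rot: [-3.141, -0.0, 1.852]
contact_force: [0.7, 0.6, -0.9]
grip_width: 25.4
finger_force: 0.0
```

Request:
carry_out(plan=[{"tx": -20,"ty": 40,"tz": 0,"rx": 0,"ry": 0,"rz": 0},{"tx": -20,"ty": 40,"tz": 0,"rx": 0,"ry": 0,"rz": 0},{"tx": -20,"ty": 40,"tz": 0,"rx": 0,"ry": 0,"rz": 0},{"tx": 0,"ty": 0,"tz": 0,"rx": 0,"ry": 0,"rz": 0},{"tx": 0,"ty": 0,"tz": 0,"rx": 0,"ry": 0,"rz": 0}])

```text
time: 23.0
tool_pos: [365.7, 364.0, 178.2]
tcp_rot: [-3.141, 0.001, 1.854]
contact_force: [-0.1, 0.3, 1.0]
grip_width: 25.3
finger_force: 0.0
```

Run:
```python
from h import *
find("side");find("top")
a=bot.capture("side")[150:384,160:440,::-1];b=bot.capture("top")[130:270,180:450,::-1]
A=cv2.resize(a,(420,351));B=cv2.resize(b,(378,196)); o=np.zeros((351,798,3),np.uint8);o[:,:420]=A;o[:196,420:]=B
cv2.imwrite("pics/end.png",o)
```

```text
side [195.9 180.3] [ 47  23 472] [393.9 409.1]
side [266.8 204.3] [11  9 65] [526.1 224. ]
side [334.7 314.3] [ 156  114 4112] [ 495.3 -140. ]
side [316.9 289.2] [ 27  19 388] [496.5 -78.6]
side [355.3 302.3] [ 27  20 427] [ 542.1 -129.3]
side [309.8 315.9] [ 29  23 490] [ 455.4 -128.7]
top [428.9 250.7] [  306   384 38310] [ 385.2 -197.1]
top [403.2 204.9] [  77   98 1027] [ 498.9 -136.3]
top [397.5 187.1] [ 18  19 262] [ 544.1 -123.1]
top [377.7 204.5] [ 19  19 273] [498.7 -71.9]
top [183.  230.4] [ 32  39 319] [425.5 415.6]
top [398.3 221.3] [ 19  18 269] [ 457.2 -122.8]
top [209.9 233.1] [11 17 83] [419.8 348.5]
```

View pics/end.png

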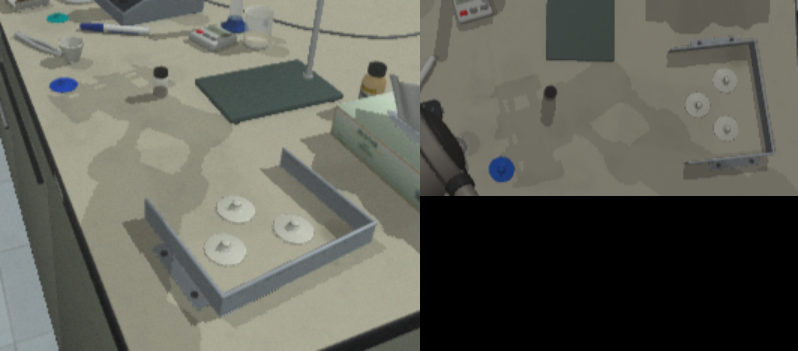

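All three lids lie flat inside the bay, at top-panel (725,81), (697,104) and (726,128). The vial at (550,93) and the crucible, at (72,50) in the side panel, have not moved.

```bash
python3 -c "
from plant import bot
print(bot.close_job())"
```

```text
the job is handed in; nothing more can be done
None
```

The job is handed in: the final images show all three lids flat and wholly inside the bay, with the crucible and vial where they stood; one lid took two sweeps because the fingertips passed over its rim the first time.

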